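Show the clerk which stamp goes where

ROBOT

A 6-joint arm with a two-finger parallel gripper is mounted at the origin on the work surface. World frame = base frame: x ahead of the robot, y to its left, z up, the work surface at z = 0. Lengths are in m, angles in rad, forces in N, time in s.
With the tool pointing down it reaches from about 0.35 to 0.975 m from the base axis. Payload 7.1 kg.
Tool frame: the origin (TCP) lies between the finger pads, 19 mm behind the fingertips; this is the grasp point; z points along the fingers, y is the line along which they close (so a half turn about z gives the same grasp; the last joint's range is limited). The gripper opens to 88 mm and grips with 3 to 60 N. Pads are 20 mm wide; open, the fingers measure 115 mm over their backs; the gripper's body (75 mm by 178 mm) begins 61 mm behind the grasp point.
Start: joints at [1.124, 0.423, 1.63, -0, 1.089, -0.019], TCP at [0.259, 0.569, 0.241] pointing down, gripper open.
Joint ranges: [-3, 3], [-0.9, 2.11], [0.09, 2.58], [-1.31, 4.45], [0.11, 2.69], [-2.54, 2.54]. Speed limits (rad/s): [2.39, 2.39, 3.01, 3.14, 3.14, 3.14].

INTERFACE

Orientations are given as a rotation vector (axis times angle).
In Python, from rig import get_state, snapshot, manip gives the robot as it stands.
- The arm moves only by the tool servo_tool, never from a script. Its argument "commands" is a list of rows, each a list of 7 numbers: the shift along the tool's x, y, z scaled (see below), then the turn, a rotation vector about the tool's x, y, z scaled (see below), then the opening, from -1 (shut) to 1 (fully open). In form: [[dx, dy, dz, rx, ry, rz, fingers], ...]. A call has 1 to 8 rows; each row shifts and turns the commanded pose from where the row before left it, along the tool's axes as they then stand; what a row does not reach is not made up. The controller multiplies each number of a shift by 0.02 m and each number of a turn by 0.08 rad. A row lasts 1/8 s, in which the tool goes at most 62.5 mm and 10.7 degrees, less where a joint would pass 70% of its speed; a pose out of reach is approached as far as the arm can. A call with a number of a shift or a turn outside -1 to 1 is refused whole. A call with a gripper value outside its range is refused whole. The fingers move at their own pace and stop on an object; "squeeze" is the grip in N (left out, the last holds). Time passes only in rows, so rows that do not move let the fingers close. It gives the time, the measured TCP pose, the force, the opening and the grip force at its end, in the units of the state.
- get_state(): the state, without advancing time (a new reading comes with each control period).
- snapshot(name): name is "scene" or "top" or "wrist"; returns a dict with "color" (480x640x3 uint8, blue, green, red), "z_map" (480x640 float32, m along the optical axis (not along the pixel's ray), 0 where there is no reading), "vfov" (degrees; the focal length in pixels is half the picture's height over the tangent of half this angle, whatever the lens; pixels are square), "cx", "cy" (the principal point, pixels), "k1" (the pictures are not rectified: a ray, as slopes to the right and down, at radius r is drawn at 1 + k1 r^2 times it, then the intrinsics apply), "R" (3x3) and "t" (3): a world point X has camera coordinates R X + t. Camera axes: x right, y down, z forward; pixel columns grow to the right and rows downward; lengths in m; the calibration is good to about 2 mm. A picture is of the moment at which its call begins.
- manip.sign_off(): hands the job in; it is judged then, once.
The state is a dict: "time_s": time; "q": joint angles; "joint_vel": joint speeds; "joint_efforts": joint torques, N m; "ee_pos": TCP position; "ee_rot": TCP orientation; "wrist_force": force on the tool from outside, world axes, zero at the start; "wrist_torque": the same for the moment, N m; "width": finger opening in m; "grasp_force": force on a finger pad.
Only numpy, scipy, OpenCV 4.12 (cv2) and the standard library are available. Lean on these libraries where they do the work, as an engineer would, in place of code of your own. Each camera call takes 0.05 s, during which the arm holds its last target. There are 200 camera calls.

TASK

Press the plunger of the call bell on the desk with the fingertips and let it come up again, to call the clerk. Then show which stamp belongs where: point at the stamp with the round foot, fingertips close above its handle (within 5 cm) but touching nothing, for at least two seconds; then point in the same way at the circle printed on the form on the clipboard, and finish while still pointing there. Do not hover close over the other two stamps, do not touch the stamps or the clipboard, and leave everything else on the desk where it stands.

Things in the scene. Friction and masses are not known exactly. Their poses are not given: they have to be found in the camera images.
- bell: Desk call bell, fixed: black base 80 mm across and 8 mm high, chromed dome 72 mm across up to 41 mm high, with a round plunger in the middle. Origin: centre of the underside on the desk (z = 0), z up.
- bell_top (a point): Centre of the plunger's flat top, a 24 mm steel disc, 55 mm above the desk at rest. It moves straight down when pressed; press it with closed fingers, the tool pointing down.
- bell_plunger (a joint): Travel of the plunger in m: 0 at rest, up to 0.006 fully down; it rings at 0.004 or more. A spring pushes it back: about 2 N to start it, 4 N at 0.004, 5 N fully down, then a hard stop.
- tray: White plastic tray board, fixed: 85 mm (x) by 290 mm (y), 8 mm thick, flat, no rim. Origin: centre of the underside on the desk, z up. The three stamps stand on it in a row along its y axis, 90 mm apart.
- round_stamp: Hand stamp, round foot 46 mm across and 18 mm high, turned wooden handle on top, 84 mm tall, about 90 g, standing loose on the tray. Origin: centre of the underside, z up. All three stamps have the same wood, black rubber sole and handle; only the foot differs. Which place on the tray it has varies.
- square_stamp: Hand stamp, square foot 40 by 40 mm and 18 mm high, turned wooden handle on top, 84 mm tall, about 90 g, standing loose on the tray. Origin: centre of the underside, z up. All three stamps have the same wood, black rubber sole and handle; only the foot differs. Which place on the tray it has varies.
- long_stamp: Hand stamp, long narrow foot 66 mm (x) by 24 mm (y) and 18 mm high, turned wooden handle on top, 84 mm tall, about 90 g, standing loose on the tray. Origin: centre of the underside, z up. All three stamps have the same wood, black rubber sole and handle; only the foot differs. Which place on the tray it has varies.
- round_knob (a point): Centre of the top of the round stamp's handle knob (28 mm across), 84 mm above the stamp's underside, 92 mm above the desk.
- square_knob (a point): Centre of the top of the square stamp's handle knob (28 mm across), 84 mm above the stamp's underside, 92 mm above the desk.
- long_knob (a point): Centre of the top of the long stamp's handle knob (28 mm across), 84 mm above the stamp's underside, 92 mm above the desk.
- clipboard: Dark wooden clipboard with a blank paper form, fixed flat on the desk: 150 mm (x) by 210 mm (y), paper surface 5 mm above the desk; a steel clip 12 mm high over all at the middle of the -x edge, 70 mm long. Origin: centre of the underside, z up. The form shows a row of three empty outlines: a circle, a square (42 mm) and a long box (66 by 24 mm), and four ruled lines.
- form_circle (a point): Centre of the printed circle (46 mm across) on the paper, 30 mm (x), 60 mm (y) from the clipboard's origin in its own frame, 5 mm above the desk. The square's centre is 63 mm from it.
- bottle: Bystander: closed drinks bottle, red cap, 62 mm across, 165 mm tall, loose. Origin: centre of the underside.
- pen_cup: Bystander: blue cup with pens, 76 mm across, 95 mm tall, pens up to 150 mm, loose. Origin: centre of the underside.
- stapler: Bystander: black stapler, 135 mm (x) by 36 mm, 52 mm tall, loose. Origin: centre of the underside.
- tape_dispenser: Bystander: grey desk tape dispenser, 140 mm (x) by 50 mm, 82 mm tall, loose. Origin: centre of the underside.
There are look-alikes about, which are no part of the job. What is shaped like the square_stamp but pink is not meant. Leave any pink look-alike of the round_stamp alone.

How it is judged:
On the way, in this order (a step that is already met when the one before it is completed fails the run):
1. the bell's plunger is pressed 4 mm or more by the fingers (value of joint bell_plunger above 0.004 m and contact force between the fingers and bell above 0.5 N), for 0.02 s.
2. the plunger is up again and the tool point dwells above the round stamp's knob for two seconds (horizontal distance between the grasp point and round_knob below 0.025 m and z of the grasp point in the frame of round_knob between 0.02 and 0.08 m and value of joint bell_plunger below 0.002 m), for 1.95 s.
3. the tool point dwells above the printed circle for two seconds (horizontal distance between the grasp point and form_circle below 0.025 m and z of the grasp point in the frame of form_circle between 0.02 and 0.08 m), for 1.95 s.
At the end, for the whole second after the job is handed in: The TCP is still within 25 mm sideways of the printed circle's centre and 20 to 80 mm above it (fingertips stand about 19 mm past the TCP), the bell's plunger is up, the stamps stand upright within 10 mm and the bystanders within 20 mm of where they were (all of step 3 and value of joint bell_plunger below 0.002 m and distance of each of round_stamp, square_stamp, long_stamp from where it was at the start of the episode below 0.01 m and angle between each of round_stamp, square_stamp, long_stamp's own z axis and vertical below 0.1 rad and distance of each of bottle, pen_cup, stapler, tape_dispenser from where it was at the start of the episode below 0.02 m); the robot touches nothing.
It fails at once if a stamp is touched (contact force between any of the fingers, the arm and round_stamp above 0.3 N or contact force between any of the fingers, the arm and square_stamp above 0.3 N or contact force between any of the fingers, the arm and long_stamp above 0.3 N).
It fails at once if a stamp is moved more than 10 mm or lifted (distance of any of round_stamp, square_stamp, long_stamp from where it was at the start of the episode above 0.01 m).
It fails at once if the clipboard is touched (contact force between any of the fingers, the arm and clipboard above 0.3 N).
It fails at once if the tool point hovers over the square or long stamp (TCP within 20 mm sideways of its knob and less than 65 mm above it) ((horizontal distance between the grasp point and square_knob below 0.02 m and z of the grasp point in the frame of square_knob below 0.065 m) or (horizontal distance between the grasp point and long_knob below 0.02 m and z of the grasp point in the frame of long_knob below 0.065 m)).
It fails at once if a bystander is moved more than 20 mm (distance of any of bottle, pen_cup, stapler, tape_dispenser from where it was at the start of the episode above 0.02 m).
It also fails if it takes over 61 s, if anything falls off the work surface, if the arm or the gripper's body presses on something with over 40 N, if the wrist force passes 120 N, or if a joint passes its speed limit or range.

## Working session

There is one attempt and no reset: what is moved stays moved. The work goes in short steps, Python scripts to look and compute and a tool call to move; the robot and the scene stay as the last step left them, time stands still between calls to the robot, and variables do not carry over. Pictures are saved under pics/ and viewed, at most 10 in all, crops included, and the job is handed in when it is done.

Besides the shell and the picture viewer there is one more tool, called as name(argument=value, ...) on one line, values as JSON. servo_tool: Moves the arm, as the interface text tells. Shifts and turns lie within -1 to 1; 1 stands for 0.02 m of shift or 0.08 rad of turn. Its arguments: {"type":"object","properties":{"commands":{"type":"array","items":{"type":"array","items":{"type":"number","minimum":-1,"maximum":1}}},"squeeze":{"type":"number"}},"required":["commands"]}

```bash
mkdir -p pics; cat > h.py <<'E'
import numpy as np, cv2
from rig import get_state, snapshot, manip
def K(s):
    f=240/np.tan(np.radians(s["vfov"])/2); return f
def ray(s,u,v):
    f=K(s); d=np.array([(u-s["cx"])/f,(v-s["cy"])/f]); p=d.copy()
    for _ in range(30): p=d/(1+s["k1"]*(p@p))
    return np.array([p[0],p[1],1.])
def onplane(s,u,v,z):
    R=np.array(s["R"]);t=np.array(s["t"]); c=-R.T@t; d=R.T@ray(s,u,v)
    return c+d*(z-c[2])/d[2]
def depthpt(s,u,v):
    z=s["z_map"][int(round(v)),int(round(u))]; R=np.array(s["R"]);t=np.array(s["t"])
    return R.T@(ray(s,u,v)*z-t)
E
python3 - <<'E'
from h import *
import pickle
for n in ("scene","top"):
    s=snapshot(n); cv2.imwrite(f"pics/{n}.png",s["color"]); pickle.dump(s,open(n+".pkl","wb"))
    print(n,s["vfov"],s["cx"],s["cy"],s["k1"],-np.array(s["R"]).T@s["t"])
st=get_state(); print(st["time_s"],st["ee_pos"],st["ee_rot"],st["width"])
E
```

```text
scene 44.12382149739447 320.6271405651119 240.16494671976457 -0.0903490945825068 [ 1.06647119 -0.85964035  0.96999204]
top 54.4722823369978 314.3345730639258 236.69329040608918 -0.0675708917791431 [ 0.52353972 -0.01201809  1.06932782]
0.1 [0.25904285 0.56828277 0.24068322] [-6.6675924e-01 -3.0697094e+00  2.0753281e-03] 0.08736636871024561
```

View pics/top.png

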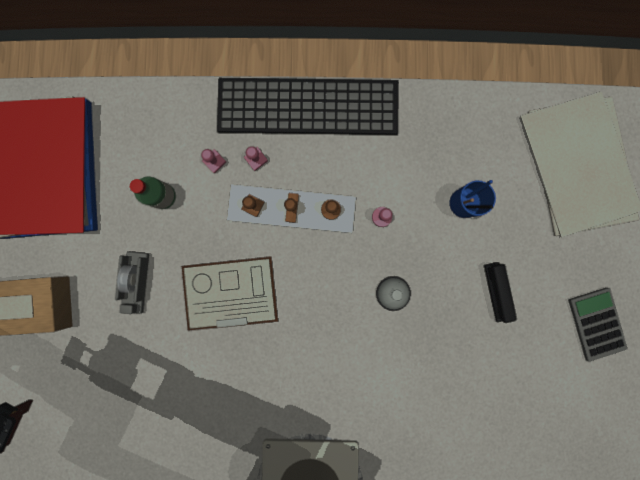

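View pics/scene.png

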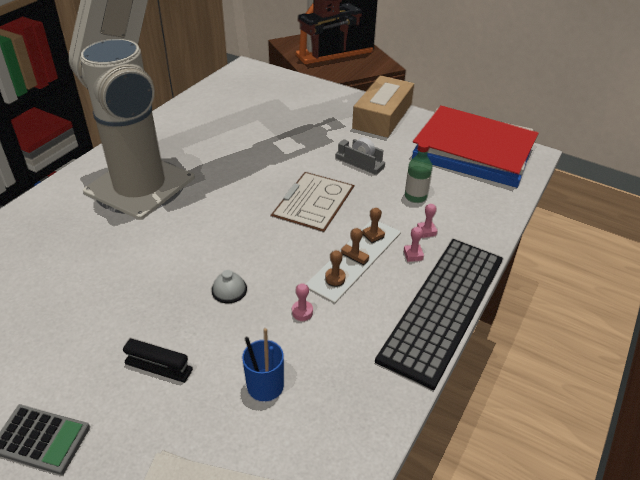

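The top view shows the bell at about (394,293), brown stamps at (251,204) square, (291,204) long and (331,208) round, and the printed circle at (202,284). The scene view agrees: round foot at (336,268), nearest the bell.

```bash
python3 - <<'E'
from h import *
import pickle
T=pickle.load(open("top.pkl","rb")); S=pickle.load(open("scene.pkl","rb"))
def pts(s):
    f=K(s); u,v=np.meshgrid(np.arange(640),np.arange(480))
    d=np.stack([(u-s["cx"])/f,(v-s["cy"])/f],-1); p=d.copy()
    for _ in range(20): p=d/(1+s["k1"]*(p**2).sum(-1,keepdims=True))
    c=np.concatenate([p,np.ones((480,640,1))],-1)*s["z_map"][...,None]
    return (c-np.array(s["t"]))@np.array(s["R"])
for n,s in (("top",T),("scene",S)):
    P=pts(s); hsv=cv2.cvtColor(s["color"],cv2.COLOR_BGR2HSV)
    ok=s["z_map"]>0
    if n=="top": rois=dict(sq=(240,190,270,222),lo=(278,188,305,225),ro=(316,192,346,224),bell=(374,272,414,314),bottle=(125,172,180,212),tape=(110,245,155,320),cup=(445,175,500,222),clip=(178,254,282,332))
    else: rois=dict(sq=(360,203,388,245),lo=(342,225,372,266),ro=(322,246,350,290),bell=(208,266,250,304))
    for k,(a,b,c,d) in rois.items():
        Q=P[b:d,a:c][ok[b:d,a:c]]; h=np.percentile(Q[:,2],99.5)
        q=Q[Q[:,2]>h-0.006]
        print(n,k,"ztop %.3f"%h,"n",len(q),"xy",q[:,:2].mean(0).round(4),"mid",((q.min(0)+q.max(0))/2)[:2].round(4))
# circle on form: contour of the interior
g=cv2.cvtColor(T["color"],cv2.COLOR_BGR2GRAY)[268:300,186:218]
big=cv2.resize(g,None,fx=8,fy=8,interpolation=cv2.INTER_CUBIC)
_,b=cv2.threshold(big,0,255,cv2.THRESH_BINARY+cv2.THRESH_OTSU)
n,l,st,ce=cv2.connectedComponentsWithStats(b)
for i in range(1,n):
    if st[i,4]>3000:
        u,v=(ce[i]+.5)/8-.5+[186,268]; print("comp",st[i],u,v,onplane(T,u,v,.005))
vis=cv2.resize(T["color"][170:330,170:430],None,fx=3,fy=3,interpolation=cv2.INTER_CUBIC); cv2.imwrite("pics/crop.png",vis)
E
```

```text
top sq ztop 0.093 n 101 xy [0.6377 0.1391] mid [0.6377 0.1395]
top lo ztop 0.094 n 95 xy [0.6336 0.0506] mid [0.6339 0.0502]
top ro ztop 0.093 n 105 xy [ 0.6316 -0.0378] mid [ 0.6321 -0.0376]
top bell ztop 0.057 n 89 xy [ 0.4437 -0.1835] mid [ 0.4433 -0.1835]
top bottle ztop 0.167 n 163 xy [0.6575 0.3508] mid [0.6573 0.3505]
top tape ztop 0.083 n 159 xy [0.4669 0.4089] mid [0.4681 0.4091]
top cup ztop 0.146 n 25 xy [ 0.6643 -0.353 ] mid [ 0.655  -0.3387]
top clip ztop 0.013 n 767 xy [0.4203 0.1888] mid [0.4382 0.1924]
scene sq ztop 0.095 n 63 xy [0.6428 0.1279] mid [0.6416 0.0986]
scene lo ztop 0.094 n 58 xy [0.6384 0.0478] mid [0.6389 0.0482]
scene ro ztop 0.094 n 72 xy [ 0.6359 -0.0402] mid [ 0.6351 -0.0391]
scene bell ztop 0.056 n 78 xy [ 0.4476 -0.1844] mid [ 0.4477 -0.184 ]
comp [    0     0   256   256 43082] 201.77832969685716 283.5793167680238 [0.4574421  0.25437006 0.005     ]
comp [   61    56   133   135 14372] 201.5474620790426 282.94150953242416 [0.45888876 0.25493927 0.005     ]
```

View pics/crop.png

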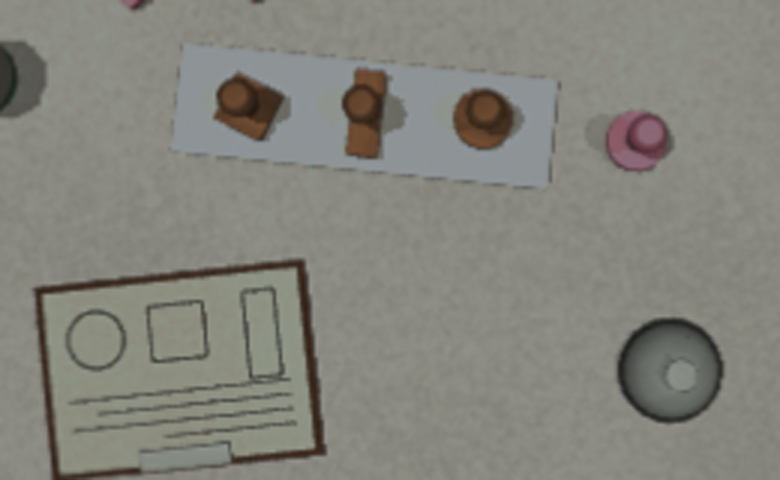

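Targets: bell (0.445,-0.184), round knob (0.633,-0.039), circle (0.459,0.255). Moving at height towards the bell, closing the fingers.

servo_tool(commands=[[-0.75,-0.95,0,0,0,0,-1],[-0.75,-0.95,0,0,0,0,-1],[-0.75,-0.95,0,0,0,0,-1],[-0.75,-0.95,0,0,0,0,-1],[-0.75,-0.95,0,0,0,0,-1],[-0.75,-0.95,0,0,0,0,-1],[-0.75,-0.95,0,0,0,0,-1],[-0.75,-0.95,0,0,0,0,-1]], squeeze=10)

```text
time_s: 1.1
ee_pos: [0.3057, 0.3791, 0.2414]
ee_rot: [0.667, 3.07, 0.0]
wrist_force: [-0.7, -0.4, 0.3]
width: 0.0115
grasp_force: 0.0
```

servo_tool(commands=[[-0.75,-0.95,0,0,0,0,-1],[-0.75,-0.95,0,0,0,0,-1],[-0.75,-0.95,0,0,0,0,-1],[-0.75,-0.95,0,0,0,0,-1],[-0.75,-0.95,0,0,0,0,-1],[-0.75,-0.95,0,0,0,0,-1],[-0.75,-0.95,0,0,0,0,-1],[-0.75,-0.95,0,0,0,0,-1]])

```text
time_s: 2.1
ee_pos: [0.3515, 0.1911, 0.2415]
ee_rot: [0.667, 3.07, 0.0]
wrist_force: [0.6, -0.4, 0.4]
width: 0.0002
grasp_force: 0.0
```

servo_tool(commands=[[-0.75,-0.95,0,0,0,0,-1],[-0.75,-0.95,0,0,0,0,-1],[-0.75,-0.95,0,0,0,0,-1],[-0.75,-0.95,0,0,0,0,-1],[-0.75,-0.95,0,0,0,0,-1],[-0.75,-0.95,0,0,0,0,-1],[-0.75,-0.95,0,0,0,0,-1],[-0.75,-0.95,0,0,0,0,-1]])

```text
time_s: 3.1
ee_pos: [0.3974, 0.0031, 0.2415]
ee_rot: [0.667, 3.069, 0.0]
wrist_force: [0.5, 0.2, -1.0]
width: 0.0003
grasp_force: 0.0
```

servo_tool(commands=[[-0.75,-0.95,0,0,0,0,-1],[-0.75,-0.95,0,0,0,0,-1],[-0.75,-0.95,0,0,0,0,-1],[-0.75,-0.95,0,0,0,0,-1],[-0.75,-0.95,0,0,0,0,-1],[-0.75,-0.95,0,0,0,0,-1],[-0.75,-0.95,0,0,0,0,-1],[-0.75,-0.95,0,0,0,0,-1],[0,0,0,0,0,0,-1]])

```text
schema error: expected 1 to 8 rows
```

servo_tool(commands=[[-0.75,-0.94,0,0,0,0,-1],[-0.75,-0.94,0,0,0,0,-1],[-0.75,-0.94,0,0,0,0,-1],[-0.75,-0.94,0,0,0,0,-1],[-0.75,-0.94,0,0,0,0,-1],[-0.75,-0.94,0,0,0,0,-1],[-0.75,-0.94,0,0,0,0,-1],[-0.75,-0.94,0,0,0,0,-1]])

```text
time_s: 4.1
ee_pos: [0.4439, -0.1835, 0.2414]
ee_rot: [0.667, 3.07, -0.0]
wrist_force: [0.6, -0.3, -0.7]
width: 0.0008
grasp_force: 0.0
```

servo_tool(commands=[[0,0,1,0,0,0,-1],[0,0,1,0,0,0,-1],[0,0,1,0,0,0,-1],[0,0,1,0,0,0,-1],[0,0,1,0,0,0,-1],[0,0,1,0,0,0,-1],[0,0,1,0,0,0,-1],[0,0,0,0,0,0,-1]])

```text
time_s: 5.1
ee_pos: [0.443, -0.1822, 0.1005]
ee_rot: [-0.667, -3.067, -0.001]
wrist_force: [0.2, -0.3, 0.1]
width: 0.0005
grasp_force: 0.0
```

```bash
python3 - <<'E'
from h import *
s=snapshot("scene"); cv2.imwrite("pics/s2.png",cv2.resize(s["color"][130:370,80:400],None,fx=2.5,fy=2.5))
st=get_state(); print(st["time_s"],st["ee_pos"],st["wrist_force"])
E
```

```text
5.15 [ 0.44374746 -0.18243911  0.1012441 ] [ 0.03249892 -0.43309243  0.22905501]
```

View pics/s2.png

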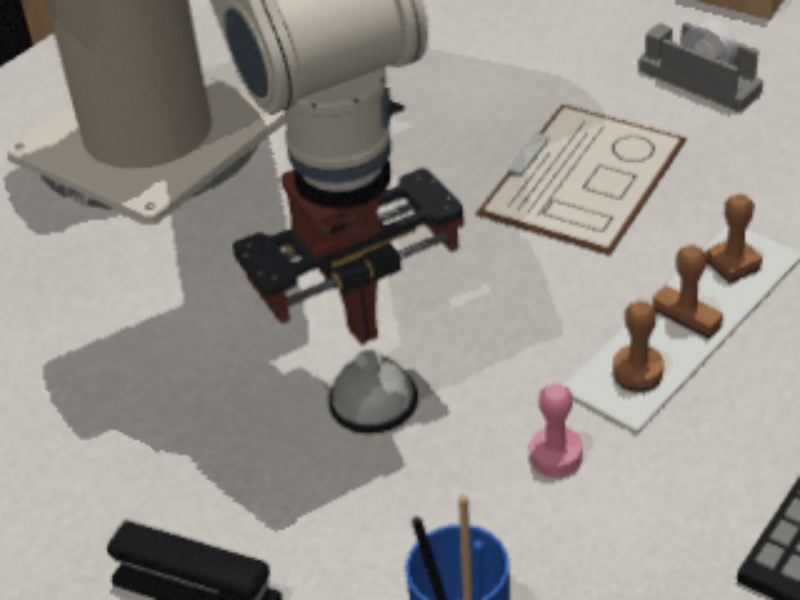

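The fingertips (365,335 in the crop) stand right above the plunger, and the stamp with the round foot is the one at (638,340). Pressing now.

servo_tool(commands=[[0,0,0.5,0,0,0,-1],[0,0,0.5,0,0,0,-1],[0,0,0.2,0,0,0,-1],[0,0,0.15,0,0,0,-1],[0,0,0.15,0,0,0,-1],[0,0,0.1,0,0,0,-1],[0,0,0,0,0,0,-1],[0,0,0,0,0,0,-1]])

```text
time_s: 6.15
ee_pos: [0.4444, -0.1822, 0.0695]
ee_rot: [-0.667, -3.07, -0.0]
wrist_force: [-0.3, 1.9, 4.3]
width: 0.0001
grasp_force: 2.0
```

servo_tool(commands=[[0,0,0.06,0,0,0,-1],[0,0,0.03,0,0,0,-1],[0,0,0,0,0,0,-1]])

```text
time_s: 6.52
ee_pos: [0.4444, -0.1822, 0.068]
ee_rot: [-0.667, -3.07, 0.0]
wrist_force: [-3.8, 1.1, 10.0]
width: 0.0001
grasp_force: 5.1
```

10 N: plunger at its stop. Release and move above the round stamp.

servo_tool(commands=[[0,0,-0.5,0,0,0,-1],[0,0,-1,0,0,0,-1],[0,0,-1,0,0,0,-1],[0,0,-1,0,0,0,-1],[0,0,-1,0,0,0,-1],[0,0,-1,0,0,0,-1],[0,0,-1,0,0,0,-1],[0,0,0,0,0,0,-1]])

```text
time_s: 7.52
ee_pos: [0.4454, -0.1827, 0.1988]
ee_rot: [0.666, 3.067, -0.001]
wrist_force: [0.1, -0.4, -0.7]
width: 0.0006
grasp_force: 0.0
```

servo_tool(commands=[[-0.47,0.87,0,0,0,0,-1],[-0.47,0.87,0,0,0,0,-1],[-0.47,0.87,0,0,0,0,-1],[-0.47,0.87,0,0,0,0,-1],[-0.47,0.87,0,0,0,0,-1],[-0.47,0.87,0,0,0,0,-1]])

```text
time_s: 8.28
ee_pos: [0.5402, -0.1096, 0.1975]
ee_rot: [-0.666, -3.07, 0.0]
wrist_force: [-0.8, 0.4, -0.7]
width: 0.0004
grasp_force: 0.0
```

servo_tool(commands=[[-0.47,0.87,0,0,0,0,-1],[-0.47,0.87,0,0,0,0,-1],[-0.47,0.87,0,0,0,0,-1],[-0.47,0.87,0,0,0,0,-1],[-0.47,0.87,0,0,0,0,-1],[-0.47,0.87,0,0,0,0,-1],[0,0,0,0,0,0,-1]])

```text
time_s: 9.15
ee_pos: [0.6348, -0.0381, 0.1975]
ee_rot: [0.665, 3.07, 0.0]
wrist_force: [0.1, -0.7, -0.3]
width: 0.0005
grasp_force: 0.0
```

Now descend 55 mm to z ≈ 0.142, then dwell.

servo_tool(commands=[[0,0,0.7,0,0,0,-1],[0,0,0.7,0,0,0,-1],[0,0,0.6,0,0,0,-1],[0,0,0.5,0,0,0,-1],[0,0,0.3,0,0,0,-1],[0,0,0,0,0,0,-1],[0,0,0,0,0,0,-1],[0,0,0,0,0,0,-1]])

```text
time_s: 10.15
ee_pos: [0.634, -0.039, 0.1421]
ee_rot: [0.667, 3.069, 0.0]
wrist_force: [-0.4, -0.0, 0.3]
width: 0.0002
grasp_force: 0.0
```

```bash
python3 - <<'E'
from h import *
s=snapshot("scene"); cv2.imwrite("pics/s3.png",cv2.resize(s["color"][130:370,180:500],None,fx=2.5,fy=2.5))
st=get_state(); print(st["time_s"],st["ee_pos"],st["wrist_force"])
E
```

```text
10.2 [ 0.63394982 -0.0390319   0.14205726] [-0.47337649  0.48832867  0.29236815]
```

View pics/s3.png

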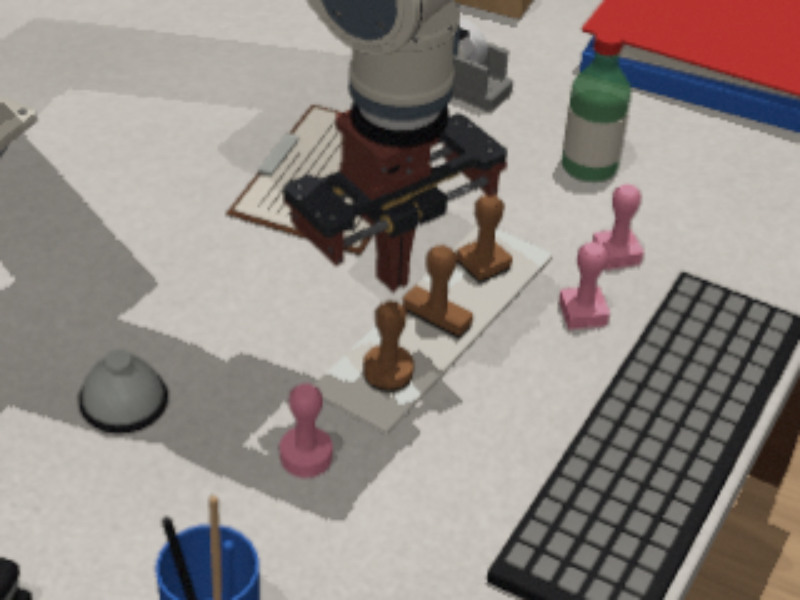

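servo_tool(commands=[[0,0,0,0,0,0,-1],[0,0,0,0,0,0,-1],[0,0,0,0,0,0,-1],[0,0,0,0,0,0,-1],[0,0,0,0,0,0,-1],[0,0,0,0,0,0,-1],[0,0,0,0,0,0,-1],[0,0,0,0,0,0,-1]])

```text
time_s: 11.2
ee_pos: [0.6337, -0.0391, 0.1416]
ee_rot: [-0.667, -3.07, 0.0]
wrist_force: [0.4, -0.2, -0.0]
width: 0.0003
grasp_force: 0.0
```

servo_tool(commands=[[0,0,0,0,0,0,-1],[0,0,0,0,0,0,-1],[0,0,0,0,0,0,-1],[0,0,0,0,0,0,-1],[0,0,0,0,0,0,-1],[0,0,0,0,0,0,-1],[0,0,0,0,0,0,-1],[0,0,0,0,0,0,-1]])

```text
time_s: 12.2
ee_pos: [0.6337, -0.039, 0.1416]
ee_rot: [-0.667, -3.07, 0.0]
wrist_force: [0.2, -0.7, 0.4]
width: 0.0006
grasp_force: 0.0
```

The fingertips (395,285) are right above the round stamp's knob (390,312), not touching, and the plunger is up. Dwell a little more, rise, go to the circle.

servo_tool(commands=[[0,0,0,0,0,0,-1],[0,0,0,0,0,0,-1],[0,0,0,0,0,0,-1],[0,0,0,0,0,0,-1],[0,0,-1,0,0,0,-1],[0,0,-1,0,0,0,-1],[0,0,-1,0,0,0,-1],[0,0,0,0,0,0,-1]])

```text
time_s: 13.2
ee_pos: [0.6351, -0.0391, 0.2045]
ee_rot: [0.666, 3.065, 0.001]
wrist_force: [0.4, -0.1, 0.1]
width: 0.0005
grasp_force: 0.0
```

servo_tool(commands=[[0.88,0.61,0,0,0,0,-1],[0.88,0.61,0,0,0,0,-1],[0.88,0.61,0,0,0,0,-1],[0.88,0.61,0,0,0,0,-1],[0.88,0.61,0,0,0,0,-1],[0.88,0.61,0,0,0,0,-1],[0.88,0.61,0,0,0,0,-1],[0.88,0.61,0,0,0,0,-1]])

```text
time_s: 14.2
ee_pos: [0.5453, 0.1094, 0.2016]
ee_rot: [0.667, 3.07, 0.0]
wrist_force: [0.4, 0.3, 0.6]
width: 0.0005
grasp_force: 0.0
```

servo_tool(commands=[[0.88,0.61,0,0,0,0,-1],[0.88,0.61,0,0,0,0,-1],[0.88,0.61,0,0,0,0,-1],[0.88,0.61,0,0,0,0,-1],[0.88,0.61,0,0,0,0,-1],[0.88,0.61,0,0,0,0,-1],[0.88,0.61,0,0,0,0,-1],[0.88,0.61,0,0,0,0,-1]])

```text
time_s: 15.2
ee_pos: [0.4576, 0.2565, 0.2016]
ee_rot: [0.667, 3.07, 0.0]
wrist_force: [-0.3, -0.3, 0.4]
width: 0.0006
grasp_force: 0.0
```

Down 145 mm to z ≈ 0.056 (tips about 32 mm above the paper).

servo_tool(commands=[[0,0,1,0,0,0,-1],[0,0,1,0,0,0,-1],[0,0,1,0,0,0,-1],[0,0,1,0,0,0,-1],[0,0,1,0,0,0,-1],[0,0,1,0,0,0,-1],[0,0,0.8,0,0,0,-1],[0,0,0.45,0,0,0,-1]])

```text
time_s: 16.2
ee_pos: [0.458, 0.2556, 0.0558]
ee_rot: [-0.666, -3.069, 0.001]
wrist_force: [-0.6, 0.5, 0.0]
width: 0.0002
grasp_force: 0.0
```

servo_tool(commands=[[0,0,0,0,0,0,-1],[0,0,0,0,0,0,-1],[0,0,0,0,0,0,-1],[0,0,0,0,0,0,-1],[0,0,0,0,0,0,-1],[0,0,0,0,0,0,-1],[0,0,0,0,0,0,-1],[0,0,0,0,0,0,-1]])

```text
time_s: 17.2
ee_pos: [0.4584, 0.2554, 0.0566]
ee_rot: [-0.667, -3.07, 0.0]
wrist_force: [-0.4, -0.2, 0.5]
width: 0.0004
grasp_force: 0.0
```

servo_tool(commands=[[0,0,0,0,0,0,-1],[0,0,0,0,0,0,-1],[0,0,0,0,0,0,-1],[0,0,0,0,0,0,-1],[0,0,0,0,0,0,-1],[0,0,0,0,0,0,-1],[0,0,0,0,0,0,-1],[0,0,0,0,0,0,-1]])

```text
time_s: 18.2
ee_pos: [0.4584, 0.2554, 0.0566]
ee_rot: [-0.667, -3.07, 0.0]
wrist_force: [0.3, 0.1, 0.1]
width: 0.0004
grasp_force: 0.0
```

servo_tool(commands=[[0,0,0,0,0,0,-1],[0,0,0,0,0,0,-1],[0,0,0,0,0,0,-1],[0,0,0,0,0,0,-1],[0,0,0,0,0,0,-1],[0,0,0,0,0,0,-1],[0,0,0,0,0,0,-1],[0,0,0,0,0,0,-1]])

```text
time_s: 19.2
ee_pos: [0.4585, 0.2554, 0.0566]
ee_rot: [-0.667, -3.07, 0.0]
wrist_force: [1.1, 1.0, -0.5]
width: 0.0007
grasp_force: 0.0
```

```bash
python3 - <<'E'
from h import *
s=snapshot("scene"); cv2.imwrite("pics/s4.png",cv2.resize(s["color"][110:350,200:520],None,fx=2.5,fy=2.5))
st=get_state(); print(st["time_s"],st["ee_pos"],st["wrist_force"])
E
```

```text
19.25 [0.45844914 0.25541049 0.05659383] [-0.11988698 -0.05711928  0.03017715]
```

View pics/s4.png

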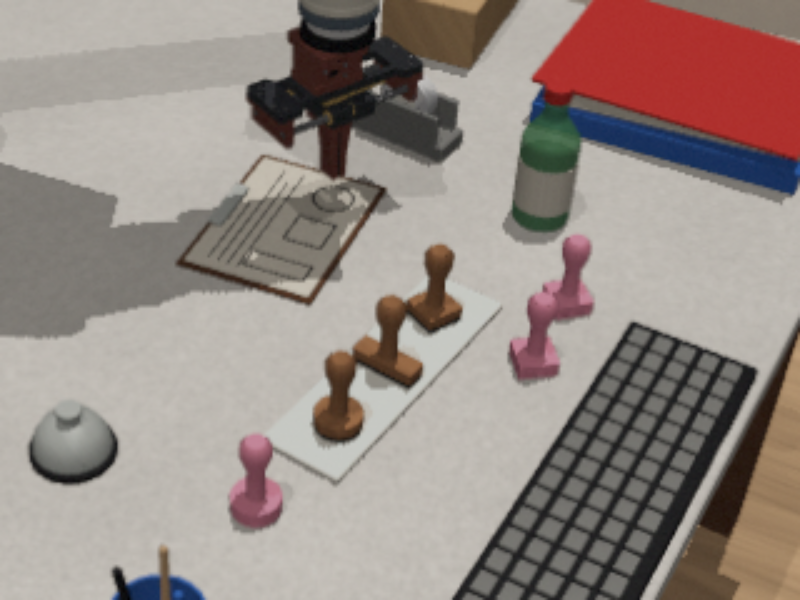

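The fingertips (333,172) hover above the printed circle (333,198), and everything else is in place.

```bash
python3 -c "
from rig import manip; print(manip.sign_off())"
```

```text
the job is handed in; nothing more can be done
None
```

The job is handed in (no verdict came back): I pressed the bell to its stop and let it up, held over the round stamp for over two seconds, and finished with the fingertips about 33 mm above the printed circle, with nothing in the final view looking touched or moved.

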